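Lay the torch down in its tilting cradle

ROBOT

A 7-joint arm with a two-finger parallel gripper is mounted at the origin on a cart in front of the work surface, level with it; the furniture and walls round the work are solid. World frame = base frame: x ahead of the robot, y to its left, z up, the work surface at z = 0. Lengths are in m, angles in rad, forces in N, time in s.
With the tool pointing down it reaches from about 0.4 to 0.875 m from the base axis. Payload 19.3 kg.
Tool frame: the origin (TCP) lies at the very end of the fingers, on their centre line; the grasp point (between the pads) lies 19 mm behind it (ctrl.grasp_offset is the distance from the TCP to the grasp point, in m); z points along the fingers, y is the line along which they close (so a half turn about z gives the same grasp; the last joint's range is limited). The gripper opens to 85 mm and grips with 20 to 120 N. Pads are 22 mm wide; open, the fingers measure 114 mm over their backs; the gripper's body (76 mm by 85 mm) begins 54 mm behind the grasp point. The pads swing forward as they close: fully open they stand 13 mm farther back than shut.
Start: joints at [1.031, 0.521, -0.036, 1.599, 0.021, 1.021, -0.113], TCP at [0.283, -0.557, 0.231] pointing down, gripper open.
Joint ranges: [-2.91, 2.91], [-0.3, 2.13], [-1.5, 1.42], [0.17, 2.43], [-1.26, 4.41], [0.16, 1.93], [-2.52, 2.52]. Speed limits (rad/s): [1.89, 1.89, 2.39, 2.39, 3.01, 3.01, 3.01].

INTERFACE

Orientations are given as [roll, pitch, yaw] about the fixed x, y, z axes, in that order (R = Rz(yaw) Ry(pitch) Rx(roll)).
In Python, from cell import get_obs, optics, sign_off, ctrl gives the robot as it stands.
- The arm moves only by the tool play_rows, never from a script. Its arguments are lists of equal length, an entry for each row: "linear": the shift along the world's x, y, z in m, a list of three; "twist": the turn about the world's z in degrees; "grip": the closure, from -1 (fully open) to 1 (shut). A call has exactly 8 rows; each row is the pose to reach, as a shift and turn from the pose commanded when the call began; what a row does not reach only later rows make up. A row lasts 1/8 s, in which the tool goes at most 62.5 mm and 10.7 degrees, less where a joint would pass 70% of its speed; a pose out of reach is approached as far as the arm can. A call with a gripper value outside its range is refused whole. The fingers move at their own pace and stop on an object; "newtons" is the grip in N (left out, the last holds). Time passes only in rows, so rows that repeat a pose let the fingers close, or fill a call up. It gives the time, the measured TCP pose, the force, the opening and the grip force at its end, in the units of the state.
- get_obs(): the state, without advancing time (a new reading comes with each control period).
- optics.capture(name): name is "scene" or "top"; returns (picture, depth): 480x640x3 uint8, red, green, blue; 480x640 float32, m along the optical axis (not along the pixel's ray), 0 where there is no reading.
- optics.get_calibration(name): a dict with "mtx" (3x3 intrinsics, pixels), "rvec" (rotation vector, rad) and "tvec" (3), from world to camera coordinates, as OpenCV has them. Camera axes: x right, y down, z forward; pixel columns grow to the right and rows downward; lengths in m; the calibration is good to about 2 mm. A picture is of the moment at which its call begins. get_calibration takes no time and is no camera call.
- sign_off(): hands the job in; it is judged then, once.
Trained networks look in the newest picture that a camera, given by its name, has taken for a name from the list of things; names that differ only in an ending like _2 or _b are one class to them, and where a whole thing is asked for, a point or a joint stands for the part that bears it (a point fixed in the world has none). Each returns a list of dicts, best first, with "confidence" (0 to 1); they miss things now and then, are a little off and sometimes report something else, mostly with a low value. They report only what shows in the picture. A call takes as long as a camera call. They do not tell look-alikes from the thing itself.
- optics.find_in(name, camera): "bbox" ([left, top, right, bottom] in pixels, round what is visible of it).
- optics.trace(name, camera): "mask" (480x640 bool, what is visible of it) and "bbox" ([left, top, right, bottom] in pixels, round what is visible of it).
The state is a dict: "t": time; "joint_pos": joint angles; "joint_velocities": joint speeds; "tau": joint torques, N m; "ee_pos": TCP position; "orientation": TCP orientation; "force": force on the tool from outside, world axes, zero at the start; "moment": the same for the moment, N m; "grip_width": finger opening in m; "gripper_force": force on a finger pad.
Only numpy, scipy, OpenCV 4.12 (cv2) and the standard library are available. Lean on these libraries where they do the work, as an engineer would, in place of code of your own. Each camera call takes 0.05 s, during which the arm holds its last target. There are 200 camera calls.

TASK

Lay the standing black torch down gently in the tilting cradle without gripping or lifting it: with the fingertips push it near its top so that it tips over and leans into the raised orange tray, then press torch and tray down slowly together until the tray is fully down and the torch lies on its side in it. Let it neither drop nor slam, leave the other things alone, and end with the hand clear.

Things in the scene. Friction and masses are not known exactly. Their poses are not given: they have to be found in the camera images.
- torch_mid (a point): middle (half-way up, on the axis) of the loose black torch, 133 tall, to the touch a plain cylinder 49 in diameter (its ribbed barrel looks a little slimmer, its rim is 52), 0.15 to 0.25 kg, that stands on its flat head on the desk just in front of the cradle's hinge; its z axis runs along the torch, up at the start. Pushed near the top it tips rather than slides, and passes its balance at about 0.35 rad from upright.
- cradle: fixed blue U-shaped frame, 158 x 104 x 12 mm high, that carries the tray. Origin on the desk under the middle of the hinge line; its x axis points from the torch's standing place over the hinge to the far end of the frame (the way the torch must fall), y along the hinge, z up.
- tray (a joint): hinge of the orange tray, rad: 0 = fully down (level), grows as the tray is raised; starts at about 1.0 to 1.15 (leaning away from the torch, 0.42 to 0.57 rad off upright), upper stop 1.25. A stiff friction hinge (about 0.35 N m): it stays where it is left, also with the torch leaning on it, and needs a few N near its end to go down.
- tray_hinge (a point): point on the hinge line at the middle of the tray's floor, 8 mm above the desk; fixed to the tray: x runs along the tray's floor from hinge to free end, z out of the floor (up when the tray is down). The floor is flat, through the hinge line, with sloping orange sides from 26 to 116 mm out that centre the torch (64 mm over both, 19 mm high). The torch lies along x with its lower side on the floor and its head sticking out some 5 to 25 mm before the hinge.
- tray_end (a point): middle of the tray's floor at its free end, 118 mm from the hinge
- dark_tin: bystander: dark grey round sample tin, 65 dia x 68 tall, standing; origin centre of underside
- red_stamp: bystander: red turned-wood rubber stamp standing upright, 25 dia x 75 tall; origin centre of underside
- meter: bystander: grey hand-held moisture meter lying flat, 136 x 56 x 29; origin centre of underside
- silver_tin: bystander: silver round sample tin, 65 dia x 52 tall; origin centre of underside
- cup: bystander: white espresso cup with handle, 60 x 84 x 49; origin centre of underside
- screwdriver: bystander: red-handled screwdriver lying flat, 214 long; origin near the middle, at its underside
Mind the look-alikes: they are no part of the job. Leave any blue or turquoise look-alike of the part that bears torch_mid alone.

How it is judged:
By the outcome, as a careful person would: the job done as asked, in the order asked, and still so for the second after the job is handed in, with the robot touching nothing.
It also fails if it takes over 37 s, if anything falls off the work surface, if the arm or the gripper's body presses on something with over 40 N, if the wrist force passes 120 N, or if a joint passes its speed limit or range.

## Working session

There is one attempt and no reset: what is moved stays moved. The work goes in short steps, Python scripts to look and compute and a tool call to move; the robot and the scene stay as the last step left them, time stands still between calls to the robot, and variables do not carry over. Pictures are saved under pics/ and viewed, at most 10 in all, crops included, and the job is handed in when it is done.

Besides the shell and the picture viewer there is one more tool, called after ">>>" as name([rows], argument=value, ...), one row to a line, values as JSON. play_rows: Moves the arm, as the interface text tells. Its arguments: {"type":"object","properties":{"linear":{"type":"array"},"twist":{"type":"array"},"grip":{"type":"array"},"newtons":{"type":"number"}},"required":["linear","twist","grip"]}

```bash
mkdir -p pics; cat > h.py <<'E'
import numpy as np, cv2
from cell import get_obs, optics, sign_off, ctrl
def cal(n):
    c=optics.get_calibration(n); return np.array(c["mtx"]),cv2.Rodrigues(np.array(c["rvec"],float))[0],np.array(c["tvec"],float).ravel()
def cloud(n,depth,mask):
    K,R,t=cal(n); v,u=np.nonzero(mask&(depth>0)); z=depth[v,u]
    P=np.stack([(u-K[0,2])/K[0,0]*z,(v-K[1,2])/K[1,1]*z,z],1)
    return (P-t)@R
def save(p,f): cv2.imwrite(f,p[:,:,::-1])
E
python3 - <<'E'
from h import *
for n in("scene","top"):
    p,d=optics.capture(n); save(p,f"pics/{n}0.png"); np.savez(f"{n}0.npz",p=p,d=d)
    K,R,t=cal(n); print(n,-R.T@t,R[2],K[0,0])
    for th in("torch_mid","tray","cradle"):
        for r in optics.trace(th,n)[:4]:
            c=cloud(n,d,r["mask"]); print(th,round(r["confidence"],2),np.round(r["bbox"]),np.round(np.percentile(c,[3,50,97],axis=0),3).tolist() if len(c) else None)
print(get_obs())
E
```

```text
scene [0.16121858 0.5022931  0.68424455] [ 0.41771448 -0.62973783 -0.65493884] 528.5817551912581
torch_mid 0.98 [320. 204. 344. 277.] [[0.506, -0.095, 0.009], [0.518, -0.073, 0.104], [0.542, -0.063, 0.133]]
torch_mid 0.9 [308. 240. 343. 318.] [[0.465, -0.01, 0.004], [0.479, 0.017, 0.072], [0.503, 0.027, 0.133]]
torch_mid 0.86 [358. 180. 389. 258.] [[0.469, -0.182, 0.004], [0.484, -0.156, 0.072], [0.507, -0.146, 0.133]]
tray 0.77 [280. 192. 319. 261.] [[0.564, -0.108, 0.02], [0.587, -0.079, 0.078], [0.612, -0.045, 0.118]]
cradle 0.69 [236. 193. 322. 276.] [[0.555, -0.116, 0.001], [0.594, -0.07, 0.048], [0.699, -0.023, 0.116]]
top [ 0.40231236 -0.1197052   0.89779774] [ 0.17497636 -0.01357836 -0.984479  ] 538.8815728470728
torch_mid 0.88 [277. 233. 308. 270.] [[0.507, -0.105, 0.012], [0.522, -0.085, 0.132], [0.544, -0.065, 0.137]]
torch_mid 0.72 [215. 258. 256. 298.] [[0.466, -0.019, 0.002], [0.484, -0.003, 0.131], [0.507, 0.021, 0.137]]
torch_mid 0.72 [329. 258. 364. 294.] [[0.47, -0.188, 0.012], [0.486, -0.168, 0.132], [0.507, -0.149, 0.137]]
{'t': 0.4, 'joint_pos': array([ 1.03076556,  0.52149954, -0.03629583,  1.59954153,  0.02119512,
        1.02112192, -0.11280725]), 'joint_velocities': array([ 0.00029616, -0.00057499, -0.00205624, -0.00170849, -0.00103946,
       -0.00014172, -0.0001021 ]), 'tau': array([-9.31929135e-04, -9.26052332e+01,  1.97654486e+00, -3.69903767e+01,
        1.79382070e-02,  3.45447021e-03,  1.36118260e-04]), 'ee_pos': array([ 0.28291238, -0.55724936,  0.23121388]), 'orientation': array([-3.14140728e+00,  1.25811534e-05,  4.69775179e-01]), 'force': array([-0.14773747,  0.09959423, -0.00905661]), 'moment': array([ 0.00899722, -0.00081334, -0.02288385]), 'gripper_force': 0.0, 'grip_width': 0.08556816532553843}
```

View pics/scene0.png

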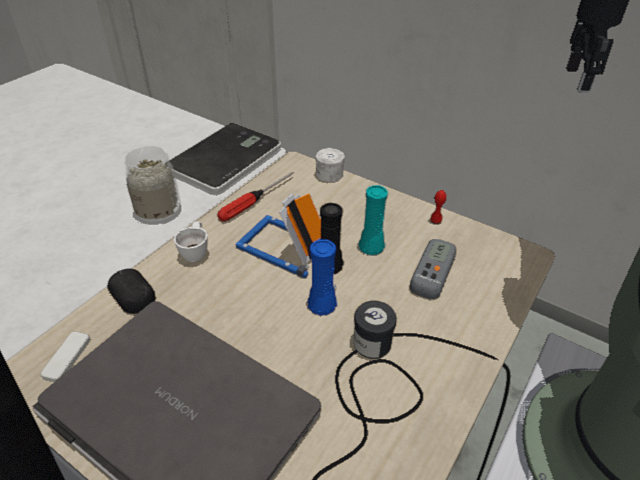

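View pics/top0.png

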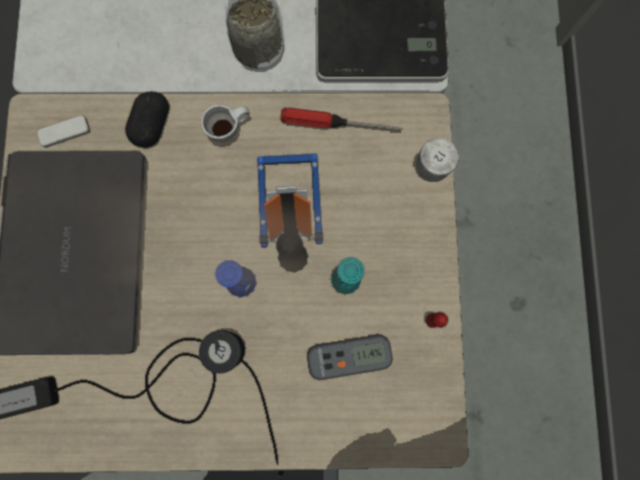

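Candidates for the torch are black (scene 331,240; top 292,250), blue (322,278; 235,278) and turquoise (374,220; 349,275). I choose the black one, which stands right in front of the orange tray and blue frame. Next I'll fit the cradle axes and check with a crop.

```bash
python3 - <<'E'
from h import *
B=[]
for n in("scene","top"):
    f=np.load(n+"0.npz"); p,d=f["p"],f["d"]; hsv=cv2.cvtColor(p,cv2.COLOR_RGB2HSV)
    win=np.zeros(d.shape,bool)
    if n=="scene": win[190:280,230:312]=1
    else: win[148:250,250:328]=1
    blue=(hsv[...,0]>100)&(hsv[...,0]<125)&(hsv[...,1]>120)&win
    c=cloud(n,d,blue); c=c[(c[:,2]<.03)&(c[:,2]>-.005)]
    r=cv2.minAreaRect(c[:,:2].astype(np.float32)*1000); print(n,"frame",len(c),r,cv2.boxPoints(r).round().tolist(),np.median(c[:,2]))
    org=(hsv[...,0]>5)&(hsv[...,0]<20)&(hsv[...,1]>160)&(hsv[...,2]>80)&win
    if n=="scene": win[190:280,230:330]=1; org=(hsv[...,0]>5)&(hsv[...,0]<20)&(hsv[...,1]>160)&win
    o=cloud(n,d,org); print("orange",len(o),np.percentile(o,[2,50,98],axis=0).round(3).tolist(), np.polyfit(o[:,2],o[:,0],1))
    for r in optics.trace("torch_mid",n)[:1]:
        t=cloud(n,d,r["mask"]); top=t[(t[:,2]>.125)]; print("toptorch",r["bbox"],cv2.minEnclosingCircle(top[:,:2].astype(np.float32)*1000))
        lo=t[(t[:,2]<.03)]; print("low",len(lo),lo.mean(0) if len(lo) else 0)
s=np.load("scene0.npz")["p"][185:290,230:395]; t=np.load("top0.npz")["p"][145:305,205:375]
a=cv2.resize(s,None,fx=2.4,fy=2.4,interpolation=2); b=cv2.resize(t,None,fx=2.2,fy=2.2,interpolation=2)
im=np.zeros((360,a.shape[1]+b.shape[1],3),np.uint8); im[:a.shape[0],:a.shape[1]]=a; im[:b.shape[0],a.shape[1]:]=b; save(im,"pics/crop1.png")
E
```

```text
scene frame 782 ((625.6614379882812, -72.27093505859375), (156.39239501953125, 104.76322937011719), 3.0528712272644043) [[545.0, -24.0], [550.0, -129.0], [707.0, -120.0], [701.0, -16.0]] 0.01002015531319066
orange 892 [[0.559, -0.109, 0.037], [0.583, -0.094, 0.08], [0.606, -0.044, 0.117]] [0.40708415 0.55119391]
toptorch [320.2, 204.4, 344.3, 276.8] ((513.53955078125, -54.62068176269531), 49.01824188232422)
low 114 [ 0.51027549 -0.08225215  0.01503172]
top frame 827 ((650.1463623046875, -75.4052734375), (108.2734146118164, 99.56858825683594), 2.8440134525299072) [[594.0, -28.0], [599.0, -128.0], [707.0, -122.0], [702.0, -23.0]] 0.013228979414062762
orange 295 [[0.587, -0.11, 0.087], [0.596, -0.093, 0.109], [0.607, -0.051, 0.121]] [0.19028345 0.5762157 ]
toptorch [276.7, 232.6, 308.0, 270.3] ((528.7514038085938, -83.28120422363281), 19.695688247680664)
low 141 [ 0.51608129 -0.08889252  0.0170951 ]
```

View pics/crop1.png

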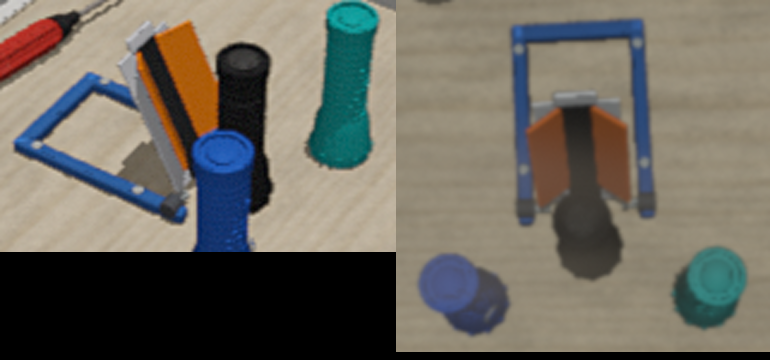

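The crop shows the black torch (about 331,240) directly in front of the raised orange tray. The cradle's yaw is about 0.052 rad, the torch axis is near (0.526, -0.081), and the hinge is near x = 0.555. Now I'll approach behind the torch.

>>> play_rows([
  [0.02,0.06,0],
  [0.04,0.12,0],
  [0.06,0.18,0],
  [0.085,0.24,0],
  [0.11,0.3,0],
  [0.13,0.36,0],
  [0.15,0.42,0],
  [0.172,0.473,0],
], twist=[-3,-6,-9,-12,-15,-18,-21,-24], grip=[0.5,0.5,0.5,0.5,0.5,0.5,0.5,0.5], newtons=20)

```text
t: 1.5
ee_pos: [0.454, -0.0857, 0.2316]
orientation: [3.141, -0.001, 0.049]
force: [1.6, -0.9, 0.4]
grip_width: 0.0212
gripper_force: 0.0
```

>>> play_rows([
  [0,0,-0.01],
  [0,0,-0.03],
  [0,0,-0.05],
  [0,0,-0.07],
  [0,0,-0.09],
  [0,0,-0.11],
  [0,0,-0.12],
  [0,0,-0.12],
], twist=[0,0,0,0,0,0,0,0], grip=[0.5,0.5,0.5,0.5,0.5,0.5,0.5,0.5])

```text
t: 2.5
ee_pos: [0.4533, -0.0878, 0.111]
orientation: [-3.142, 0.001, 0.051]
force: [-0.4, 0.3, 0.5]
grip_width: 0.0214
gripper_force: 0.0
```

```bash
python3 - <<'E'
from h import *
o=get_obs(); print(o["ee_pos"])
p,d=optics.capture("top"); q,e=optics.capture("scene")
a=cv2.resize(q[160:300,220:400],None,fx=2.2,fy=2.2,interpolation=2); b=cv2.resize(p[145:305,205:375],None,fx=2.2,fy=2.2,interpolation=2)
im=np.zeros((360,a.shape[1]+b.shape[1],3),np.uint8); im[:a.shape[0],:a.shape[1]]=a; im[:b.shape[0],a.shape[1]:]=b; save(im,"pics/crop2.png")
E
```

```text
[ 0.45328635 -0.08782523  0.11102072]
```

View pics/crop2.png

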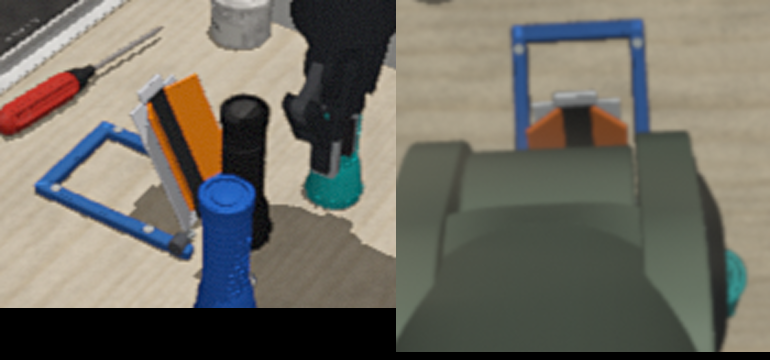

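The fingers stand clear behind the torch, with the scene camera's crop showing them right of the torch. The top view is covered by the arm. I'll creep to contact.

>>> play_rows([
  [0.008,0.002,0.0],
  [0.016,0.004,0.0],
  [0.022,0.006,0.0],
  [0.026,0.006,0.0],
  [0.03,0.006,0.0],
  [0.033,0.006,0.0],
  [0.036,0.006,0.0],
  [0.039,0.006,0.0],
], twist=[0,0,0,0,0,0,0,0], grip=[0.5,0.5,0.5,0.5,0.5,0.5,0.5,0.5])

```text
t: 3.6
ee_pos: [0.4927, -0.0817, 0.1113]
orientation: [3.142, 0.0, 0.051]
force: [0.0, -0.0, -0.4]
grip_width: 0.021
gripper_force: 0.0
```

>>> play_rows([
  [0.002,0,0],
  [0.004,0,0],
  [0.006,0,0],
  [0.008,0,0],
  [0.01,0,0.001],
  [0.012,0,0.001],
  [0.014,0.001,0.001],
  [0.016,0.001,0.001],
], twist=[0,0,0,0,0,0,0,0], grip=[0.5,0.5,0.5,0.5,0.5,0.5,0.5,0.5])

```text
t: 4.6
ee_pos: [0.5087, -0.0805, 0.1123]
orientation: [-3.142, -0.0, 0.051]
force: [-0.2, 0.6, 0.7]
grip_width: 0.0212
gripper_force: 0.2
```

```bash
python3 - <<'E'
from h import *
q,e=optics.capture("scene"); save(cv2.resize(q[160:300,220:400],None,fx=3,fy=3,interpolation=2),"pics/c3.png")
for r in optics.trace("torch_mid","scene")[:3]:
    t=cloud("scene",e,r["mask"]); print(r["bbox"],np.percentile(t,[3,50,97],axis=0).round(3).tolist(), "top",t[t[:,2]>.125].mean(0).round(3))
E
```

```text
[357.8, 183.6, 389.7, 258.1] [[0.469, -0.187, -0.0], [0.484, -0.156, 0.07], [0.51, -0.146, 0.133]] top [ 0.489 -0.166  0.131]
[306.9, 240.4, 338.7, 317.5] [[0.465, -0.01, 0.003], [0.479, 0.017, 0.072], [0.503, 0.027, 0.133]] top [0.486 0.007 0.131]
[309.6, 203.3, 342.4, 273.1] [[0.506, -0.089, 0.014], [0.53, -0.068, 0.092], [0.557, -0.059, 0.133]] top [ 0.543 -0.064  0.131]
```

View pics/c3.png

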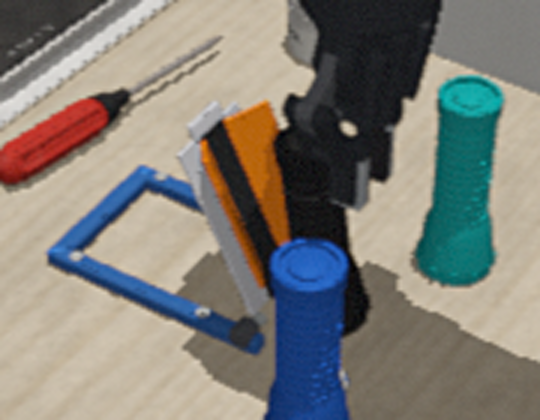

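The black torch is tipping cleanly, with its top near (300,150) in the crop and leaning toward the tray. I'll continue gently.

>>> play_rows([
  [0.002,0,0],
  [0.004,0,0],
  [0.006,0,0.001],
  [0.008,0,0.001],
  [0.01,0,0.001],
  [0.012,0.001,0.001],
  [0.014,0.001,0.001],
  [0.015,0.001,0.001],
], twist=[0,0,0,0,0,0,0,0], grip=[0.5,0.5,0.5,0.5,0.5,0.5,0.5,0.5])

```text
t: 5.7
ee_pos: [0.5237, -0.0796, 0.1133]
orientation: [3.142, -0.0, 0.051]
force: [0.1, 0.2, 0.9]
grip_width: 0.0216
gripper_force: 0.1
```

>>> play_rows([
  [0.001,0,0],
  [0.002,0,0],
  [0.003,0,0],
  [0.004,0,0],
  [0.005,0,0],
  [0.006,0,0],
  [0.007,0,0],
  [0.008,0,0],
], twist=[0,0,0,0,0,0,0,0], grip=[0.5,0.5,0.5,0.5,0.5,0.5,0.5,0.5])

```text
t: 6.7
ee_pos: [0.5316, -0.0796, 0.1133]
orientation: [3.142, 0.0, 0.051]
force: [1.1, 0.7, -0.7]
grip_width: 0.0212
gripper_force: 0.0
```

>>> play_rows([
  [0.001,0,0],
  [0.002,0,0],
  [0.003,0,0],
  [0.004,0,0],
  [0.005,0,0],
  [0.006,0,0],
  [0.007,0,0],
  [0.008,0,0],
], twist=[0,0,0,0,0,0,0,0], grip=[0.5,0.5,0.5,0.5,0.5,0.5,0.5,0.5])

```text
t: 7.7
ee_pos: [0.5397, -0.0796, 0.1133]
orientation: [-3.142, -0.0, 0.051]
force: [-0.2, -0.3, 0.2]
grip_width: 0.0215
gripper_force: 0.0
```

```bash
python3 - <<'E'
from h import *
q,e=optics.capture("scene"); save(cv2.resize(q[160:300,220:400],None,fx=3,fy=3,interpolation=2),"pics/c4.png")
for r in optics.trace("torch_mid","scene")[:3]:
    t=cloud("scene",e,r["mask"]); print(r["bbox"],np.percentile(t,[3,50,97],axis=0).round(3).tolist())
E
```

```text
[307.1, 235.4, 340.2, 320.3] [[0.465, -0.011, 0.001], [0.479, 0.017, 0.071], [0.503, 0.027, 0.133]]
[291.0, 196.3, 341.8, 267.1] [[0.514, -0.089, 0.026], [0.563, -0.067, 0.093], [0.598, -0.059, 0.131]]
[358.8, 180.5, 387.9, 256.0] [[0.469, -0.179, 0.004], [0.484, -0.155, 0.071], [0.506, -0.146, 0.133]]
```

View pics/c4.png

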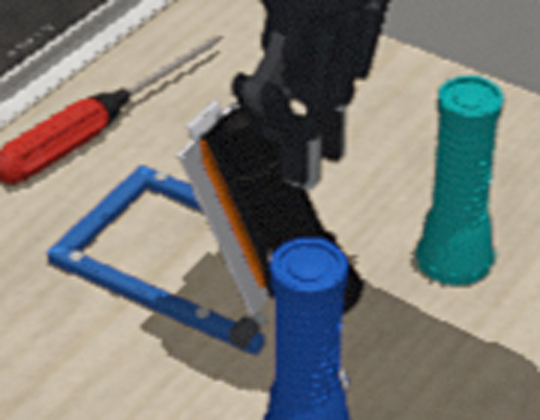

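The torch now leans in the tray (crop top about 230,130) and the tray is unmoved. Now I'll press along an arc about the hinge.

>>> play_rows([
  [0.002,0,0],
  [0.004,0,0.001],
  [0.006,0,0.001],
  [0.008,0,0.002],
  [0.01,0.001,0.002],
  [0.012,0.001,0.002],
  [0.013,0.001,0.002],
  [0.014,0.001,0.002],
], twist=[0,0,0,0,0,0,0,0], grip=[0.5,0.5,0.5,0.5,0.5,0.5,0.5,0.5])

```text
t: 8.8
ee_pos: [0.5535, -0.0787, 0.1152]
orientation: [-3.142, 0.0, 0.051]
force: [-3.1, -0.7, 0.4]
grip_width: 0.0211
gripper_force: 1.2
```

>>> play_rows([
  [0.001,0,0],
  [0.003,0,0],
  [0.004,0,0],
  [0.006,0,-0.001],
  [0.007,0,-0.001],
  [0.008,0,-0.001],
  [0.01,0.001,-0.001],
  [0.011,0.001,-0.002],
], twist=[0,0,0,0,0,0,0,0], grip=[0.5,0.5,0.5,0.5,0.5,0.5,0.5,0.5])

```text
t: 9.8
ee_pos: [0.5649, -0.0777, 0.1134]
orientation: [3.141, -0.0, 0.051]
force: [-2.3, -2.3, 4.1]
grip_width: 0.0214
gripper_force: 2.0
```

>>> play_rows([
  [0.001,0,0],
  [0.003,0,-0.001],
  [0.004,0,-0.001],
  [0.005,0,-0.001],
  [0.007,0,-0.002],
  [0.008,0,-0.002],
  [0.009,0.001,-0.002],
  [0.01,0.001,-0.003],
], twist=[0,0,0,0,0,0,0,0], grip=[0.5,0.5,0.5,0.5,0.5,0.5,0.5,0.5])

```text
t: 10.8
ee_pos: [0.5748, -0.0766, 0.1104]
orientation: [3.141, -0.0, 0.051]
force: [-1.4, -2.9, 6.7]
grip_width: 0.0213
gripper_force: 2.7
```

```bash
python3 - <<'E'
from h import *
q,e=optics.capture("scene"); save(cv2.resize(q[160:300,220:400],None,fx=3,fy=3,interpolation=2),"pics/c5.png")
E
```

```text
(no output)
```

View pics/c5.png

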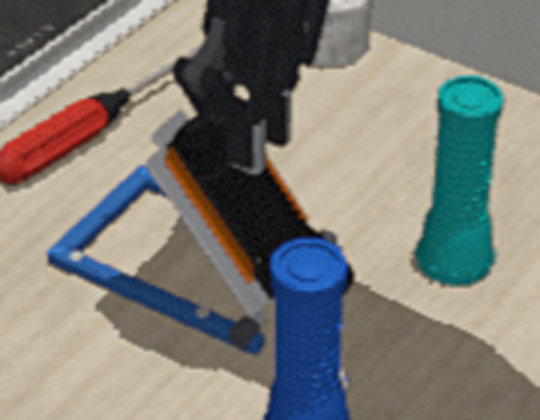

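Torch and tray are going down together. There's a slight lateral load, so I'll ease y by 2 mm and bias the push a little outward.

>>> play_rows([
  [0.002,-0.001,0],
  [0.004,-0.001,0],
  [0.006,-0.002,-0.001],
  [0.007,-0.002,-0.001],
  [0.009,-0.002,-0.002],
  [0.01,-0.002,-0.002],
  [0.011,-0.002,-0.003],
  [0.012,-0.002,-0.003],
], twist=[0,0,0,0,0,0,0,0], grip=[0.5,0.5,0.5,0.5,0.5,0.5,0.5,0.5])

```text
t: 11.85
ee_pos: [0.5867, -0.0786, 0.1073]
orientation: [-3.142, -0.0, 0.051]
force: [-2.6, 0.8, 0.4]
grip_width: 0.0212
gripper_force: 1.3
```

>>> play_rows([
  [0.001,0,0],
  [0.003,0,-0.001],
  [0.004,0,-0.001],
  [0.005,0,-0.002],
  [0.007,0,-0.002],
  [0.008,0,-0.003],
  [0.009,0,-0.003],
  [0.01,0,-0.004],
], twist=[0,0,0,0,0,0,0,0], grip=[0.5,0.5,0.5,0.5,0.5,0.5,0.5,0.5])

```text
t: 12.85
ee_pos: [0.5967, -0.0785, 0.1034]
orientation: [-3.141, -0.0, 0.051]
force: [-1.9, 2.2, 2.2]
grip_width: 0.0213
gripper_force: 1.7
```

>>> play_rows([
  [0.001,0,-0.001],
  [0.003,0,-0.001],
  [0.004,0,-0.002],
  [0.005,0,-0.003],
  [0.006,0,-0.003],
  [0.007,0,-0.004],
  [0.008,0,-0.005],
  [0.009,0,-0.006],
], twist=[0,0,0,0,0,0,0,0], grip=[0.5,0.5,0.5,0.5,0.5,0.5,0.5,0.5])

```text
t: 13.85
ee_pos: [0.6058, -0.0786, 0.0973]
orientation: [-3.142, -0.0, 0.051]
force: [-0.3, 3.0, 4.3]
grip_width: 0.0214
gripper_force: 2.2
```

>>> play_rows([
  [0.001,0,-0.001],
  [0.002,0.001,-0.002],
  [0.003,0.001,-0.003],
  [0.004,0.001,-0.003],
  [0.005,0.001,-0.004],
  [0.006,0.001,-0.005],
  [0.007,0.001,-0.006],
  [0.008,0.001,-0.007],
], twist=[0,0,0,0,0,0,0,0], grip=[0.5,0.5,0.5,0.5,0.5,0.5,0.5,0.5])

```text
t: 14.85
ee_pos: [0.6139, -0.0776, 0.0904]
orientation: [3.142, -0.0, 0.051]
force: [1.6, 0.2, 4.4]
grip_width: 0.0213
gripper_force: 1.8
```

>>> play_rows([
  [0.001,0,-0.001],
  [0.002,0,-0.002],
  [0.003,0,-0.003],
  [0.004,0,-0.004],
  [0.005,0,-0.005],
  [0.006,0,-0.006],
  [0.007,0,-0.006],
  [0.008,0,-0.007],
], twist=[0,0,0,0,0,0,0,0], grip=[0.5,0.5,0.5,0.5,0.5,0.5,0.5,0.5])

```text
t: 15.85
ee_pos: [0.6213, -0.0776, 0.0831]
orientation: [-3.141, 0.001, 0.051]
force: [-0.4, 2.2, 2.5]
grip_width: 0.0213
gripper_force: 1.5
```

```bash
python3 - <<'E'
from h import *
q,e=optics.capture("scene"); save(cv2.resize(q[160:300,220:400],None,fx=3,fy=3,interpolation=2),"pics/c6.png")
E
```

```text
(no output)
```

View pics/c6.png

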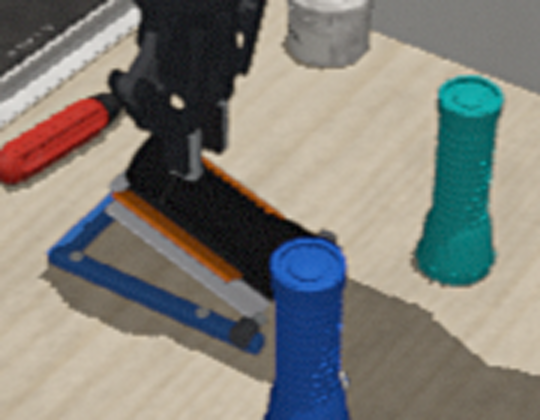

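The tray is now at about 0.35 rad with the torch seated in it (crop 210,210). I'll continue downward.

>>> play_rows([
  [0.001,0.0,-0.001],
  [0.002,0.001,-0.002],
  [0.003,0.001,-0.003],
  [0.004,0.001,-0.004],
  [0.005,0.001,-0.005],
  [0.006,0.001,-0.006],
  [0.006,0.001,-0.007],
  [0.007,0.001,-0.008],
], twist=[0,0,0,0,0,0,0,0], grip=[0.5,0.5,0.5,0.5,0.5,0.5,0.5,0.5])

```text
t: 16.9
ee_pos: [0.6288, -0.0766, 0.0753]
orientation: [3.142, -0.0, 0.051]
force: [0.2, 1.1, 1.9]
grip_width: 0.0212
gripper_force: 1.1
```

>>> play_rows([
  [0.001,0,-0.001],
  [0.002,0,-0.002],
  [0.002,0,-0.003],
  [0.003,0,-0.004],
  [0.004,0,-0.005],
  [0.005,0,-0.006],
  [0.005,0,-0.007],
  [0.006,0,-0.008],
], twist=[0,0,0,0,0,0,0,0], grip=[0.5,0.5,0.5,0.5,0.5,0.5,0.5,0.5])

```text
t: 17.9
ee_pos: [0.6347, -0.0765, 0.0673]
orientation: [-3.141, -0.0, 0.051]
force: [0.5, 0.2, 3.1]
grip_width: 0.0212
gripper_force: 1.4
```

>>> play_rows([
  [0,0,-0.001],
  [0.001,0,-0.002],
  [0.001,0,-0.003],
  [0.001,0,-0.003],
  [0.002,0,-0.004],
  [0.002,0,-0.005],
  [0.002,0,-0.005],
  [0.003,0,-0.006],
], twist=[0,0,0,0,0,0,0,0], grip=[0.5,0.5,0.5,0.5,0.5,0.5,0.5,0.5])

```text
t: 18.9
ee_pos: [0.6375, -0.0766, 0.0613]
orientation: [-3.142, 0.0, 0.051]
force: [0.5, 1.6, 3.6]
grip_width: 0.0213
gripper_force: 1.6
```

>>> play_rows([
  [0,0,-0.001],
  [0,0,-0.001],
  [0.001,0,-0.002],
  [0.001,0,-0.002],
  [0.001,0,-0.003],
  [0.001,0,-0.003],
  [0.001,0,-0.004],
  [0.001,0,-0.004],
], twist=[0,0,0,0,0,0,0,0], grip=[0.5,0.5,0.5,0.5,0.5,0.5,0.5,0.5])

```text
t: 19.9
ee_pos: [0.6387, -0.0766, 0.0573]
orientation: [-3.142, -0.0, 0.051]
force: [3.2, 2.1, 3.5]
grip_width: 0.0215
gripper_force: 1.8
```

>>> play_rows([
  [0,0,0],
  [0,0,-0.001],
  [0,0,-0.001],
  [0,0,-0.001],
  [0,0,-0.002],
  [0,0,-0.002],
  [0,0,-0.002],
  [0,0,-0.002],
], twist=[0,0,0,0,0,0,0,0], grip=[0.5,0.5,0.5,0.5,0.5,0.5,0.5,0.5])

```text
t: 20.9
ee_pos: [0.6385, -0.0766, 0.0553]
orientation: [-3.142, 0.0, 0.051]
force: [2.0, 1.5, 3.0]
grip_width: 0.0214
gripper_force: 1.9
```

>>> play_rows([
  [0,0,0],
  [0,0,-0.001],
  [0,0,-0.001],
  [0,0,-0.001],
  [0,0,-0.001],
  [0,0,-0.001],
  [0,0,-0.001],
  [0,0,-0.001],
], twist=[0,0,0,0,0,0,0,0], grip=[0.5,0.5,0.5,0.5,0.5,0.5,0.5,0.5])

```text
t: 21.9
ee_pos: [0.6388, -0.0765, 0.0545]
orientation: [-3.142, -0.001, 0.051]
force: [2.2, 2.6, 7.9]
grip_width: 0.0215
gripper_force: 3.5
```

>>> play_rows([
  [0,0,-0.0005],
  [0,0,-0.001],
  [0,0,-0.001],
  [0,0,-0.0015],
  [0,0,-0.0015],
  [0,0,-0.002],
  [0,0,-0.002],
  [0,0,-0.002],
], twist=[0,0,0,0,0,0,0,0], grip=[0.5,0.5,0.5,0.5,0.5,0.5,0.5,0.5])

```text
t: 22.9
ee_pos: [0.6392, -0.0763, 0.0537]
orientation: [-3.141, -0.001, 0.051]
force: [-3.4, 4.1, 24.9]
grip_width: 0.0216
gripper_force: 11.9
```

The stop is reached, with the force rising stiffly to 25 N. I'll retreat straight up.

>>> play_rows([
  [0,0,0.001],
  [0,0,0.003],
  [0,0,0.007],
  [0,0,0.015],
  [0,0,0.03],
  [0,0,0.055],
  [0,0,0.085],
  [0,0,0.12],
], twist=[0,0,0,0,0,0,0,0], grip=[0.5,0.5,0.5,0.5,0.5,0.5,0.5,0.5])

```text
t: 23.9
ee_pos: [0.6383, -0.0767, 0.174]
orientation: [3.142, 0.0, 0.051]
force: [0.9, 0.3, -0.0]
grip_width: 0.0213
gripper_force: 0.0
```

>>> play_rows([
  [-0.02,-0.02,0.03],
  [-0.05,-0.05,0.05],
  [-0.08,-0.09,0.07],
  [-0.11,-0.13,0.08],
  [-0.13,-0.17,0.08],
  [-0.15,-0.2,0.08],
  [-0.16,-0.22,0.08],
  [-0.16,-0.22,0.08],
], twist=[0,0,0,0,0,0,0,0], grip=[0.5,0.5,0.5,0.5,0.5,0.5,0.5,0.5])

```text
t: 24.9
ee_pos: [0.4776, -0.2981, 0.2532]
orientation: [3.141, -0.0, 0.048]
force: [-0.0, -0.1, 0.5]
grip_width: 0.0214
gripper_force: 0.0
```

```bash
python3 - <<'E'
from h import *
q,e=optics.capture("scene"); p,d=optics.capture("top")
for n,dd in(("scene",e),("top",d)):
    for r in optics.trace("torch_mid",n)[:3]:
        t=cloud(n,dd,r["mask"]); print(n,r["bbox"],np.percentile(t,[3,50,97],axis=0).round(3).tolist())
a=cv2.resize(q[160:300,220:400],None,fx=2.2,fy=2.2,interpolation=2); b=cv2.resize(p[145:305,205:375],None,fx=2.2,fy=2.2,interpolation=2)
im=np.zeros((360,a.shape[1]+b.shape[1],3),np.uint8); im[:a.shape[0],:a.shape[1]]=a; im[:b.shape[0],a.shape[1]:]=b; save(im,"pics/crop7.png")
# tray side walls slope
hsv=cv2.cvtColor(q,cv2.COLOR_RGB2HSV); o=(hsv[...,0]>5)&(hsv[...,0]<20)&(hsv[...,1]>160); w=np.zeros(e.shape,bool); w[190:290,230:345]=1
o=cloud("scene",e,o&w); print(len(o),np.percentile(o,[2,50,98],axis=0).round(3).tolist())
E
```

```text
scene [257.1, 216.1, 327.3, 259.9] [[0.552, -0.092, 0.02], [0.614, -0.066, 0.044], [0.674, -0.056, 0.055]]
scene [308.2, 236.9, 339.4, 319.0] [[0.465, -0.008, 0.006], [0.479, 0.017, 0.073], [0.501, 0.027, 0.133]]
scene [360.0, 181.7, 390.2, 257.5] [[0.469, -0.182, 0.002], [0.484, -0.156, 0.071], [0.507, -0.146, 0.133]]
top [213.2, 260.7, 257.9, 296.7] [[0.467, -0.019, 0.014], [0.484, -0.003, 0.131], [0.505, 0.018, 0.137]]
top [331.5, 259.0, 365.9, 292.6] [[0.469, -0.188, 0.014], [0.485, -0.168, 0.132], [0.507, -0.15, 0.137]]
top [271.9, 161.5, 308.9, 247.6] [[0.547, -0.101, 0.03], [0.603, -0.079, 0.049], [0.674, -0.06, 0.058]]
246 [[0.585, -0.108, 0.007], [0.627, -0.053, 0.024], [0.671, -0.04, 0.048]]
```

View pics/crop7.png

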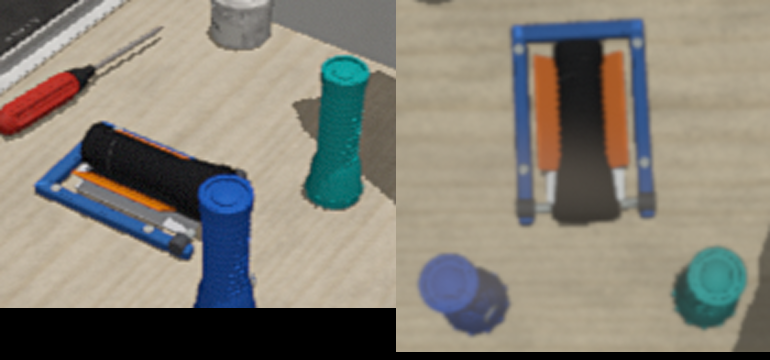

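The tray is level and the torch lies centred in it (top crop 585,130). The neighbouring torches haven't moved and the hand is clear, so I'll hand in.

```bash
python3 -c "
from h import *
print(sign_off())"
```

```text
the job is handed in; nothing more can be done
None
```

The black torch lies on its side, centred in the fully lowered orange tray. It was tipped over and pressed down with the fingertips only; no bystanders were touched, the hand is clear, and I handed the job in at about 25 s.

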